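# Show which eyepiece goes in which stand

## Robot

A 6-joint arm with a two-finger parallel gripper is mounted at the origin on a cart in front of the work surface, level with it; the furniture and walls round the work are solid. World frame = base frame: x ahead of the robot, y to its left, z up, the work surface at z = 0. Lengths are in mm, angles in rad, forces in N, time in s.
With the tool pointing down it reaches from about 325 to 775 mm from the base axis. Payload 5.5 kg.
Tool frame: the origin (TCP) lies midway between the tips of the shut fingers; the grasp point (between the pads) lies ctrl.grip_point_offset behind it (ctrl.grip_point_offset is the distance from the TCP to the grasp point, in mm); z points along the fingers, y is the direction in which the jaws open and shut (so a half turn about z gives the same grasp; the last joint's range is limited). The gripper opens to 88 mm and grips with 3 to 60 N. Pads are 20 mm wide; open, the fingers measure 115 mm over their backs; the gripper's body (75 mm by 178 mm) begins 61 mm behind the grasp point.
Start: joints at [-1.295, 0.091, 1.231, -0, 1.82, -0.057], TCP at [196.014, -567.093, 222.631] pointing down, gripper open.
Joint ranges: [-2.87, 2.87], [-0.86, 2.18], [0.17, 2.46], [-1.51, 4.65], [0.06, 2.69], [-2.65, 2.65]. Speed limits (rad/s): [2.57, 2.57, 3.01, 3.14, 3.14, 3.14].

## Interface

Orientations are given as a rotation vector (axis times angle).
In Python, from station import monitor, viewer, ctrl, search_frame, regions_of gives the robot as it stands. The module is installed in compiled form; this text tells all that it offers.
- The arm moves only by the tool step_arm, never from a script. Its argument "series" is a list of rows, each a list of 7 numbers: the shift along the tool's x, y, z in mm, then the turn, a rotation vector about the tool's x, y, z in rad, then the gripper's target within -1 to 1 (shut at 1, half-way at 0, fully open at -1). A call has exactly 10 rows; each row shifts and turns the commanded pose from where the row before left it, along the tool's axes as they then stand; what a row does not reach is not made up. A row lasts 1/12 s, in which the tool goes at most 41.7 mm and 7.16 degrees, less where a joint would pass 70% of its speed; a pose out of reach is approached as far as the arm can. A call is refused whole if a number of a shift passes 41.7 or a number of a turn 0.125, either way. A call with a gripper value outside its range is refused whole. The fingers move at their own pace and stop on an object; "force" is the grip in N (left out, the last holds). Time passes only in rows, so rows that do not move let the fingers close, or fill a call up. It gives the time, the measured TCP pose, the force and the opening at its end, in the units of the state.
- monitor.get_state(): the state, without advancing time (a new reading comes with each control period).
- viewer.snapshot(name): name is "scene" or "top"; returns a dict with "img" (420x560x3 uint8, red, green, blue), "intrinsics" (3x3 intrinsics, pixels), "origin" and "attitude" of the camera in the world. Camera axes: x right, y down, z forward; pixel columns grow to the right and rows downward; lengths in mm; the calibration is good to about 2 mm. A picture is of the moment at which its call begins. There is no depth.
- ctrl.hand_in(): hands the job in, once; it reports no verdict.
Trained networks look in a picture, given as the dict that the camera call returned (one of the last four; its "shot" number tells which), for a name from the list of things; names that differ only in an ending like _2 or _b are one class to them, and where a whole thing is asked for, a point or a joint stands for the part that bears it (a point fixed in the world has none). Each returns a list of dicts, best first, with "p" (0 to 1); they miss things now and then, are a little off and sometimes report something else, mostly with a low value. They report only what shows in the picture. A call takes as long as a camera call.
- search_frame(picture, thing): "box" ([left, top, right, bottom] in pixels, round what is visible of it).
- regions_of(picture, thing): "region" (420x560 bool, what is visible of it) and "box" ([left, top, right, bottom] in pixels, round what is visible of it).
The state is a dict: "time_s": time; "joint_pos": joint angles; "joint_vel": joint speeds; "joint_efforts": joint torques, N m; "eef_pos": TCP position; "orientation": TCP orientation; "ft_force": force on the tool from outside, world axes, zero at the start; "torque": the same for the moment, N m; "grip_width": opening from 0.0 (shut) to 1.0 (fully open).
Only numpy, scipy, OpenCV 4.12 (cv2) and the standard library are available. Lean on these libraries where they do the work, as an engineer would, in place of code of your own. Each camera call takes 0.05 s, during which the arm holds its last target. There are 200 camera calls.

## Task

One eyepiece has been left lying on its side on the bench: show a trainee where it belongs, by pointing only. First point at it with the fingertips from two or three centimetres above its middle and stay there for two full seconds, then point in the same way at the middle of the empty stand's mouth for two full seconds, and finally draw the hand at least 20 cm away from both. Touch nothing, move nothing, and do not bring the fingertips close above the two eyepieces that already stand in their stands.

Things in the scene. Friction and masses are not known exactly. Their poses are not given: they have to be found in the camera images.
- eyepiece_lying: Black microscope eyepiece left lying on its side on the bench, the only eyepiece in no stand; about 74 x 59 mm seen from above, 60 mm high at its wide eyecup end (towards its own +x) and about 35 to 45 mm high along the narrower tube (towards -x). Origin at the centre of its underside, z up. Loose.
- lying_top (a point): The point 58 mm straight above that eyepiece's origin: the middle of its outline seen from above, level with about its highest part.
- stand_empty: Fixed turned aluminium cup on the bench: foot flange 80 mm across and 5 mm thick, round wall 68 mm outside and 58 mm inside, rim 22 mm above the bench, inner floor 6 mm above it; origin at the centre of its underside, z up. This one is empty.
- stand_empty_mouth (a point): Centre of the empty stand's open mouth, level with its rim, 22 mm above the bench.
- stand_short: Fixed turned aluminium cup on the bench: foot flange 80 mm across and 5 mm thick, round wall 68 mm outside and 58 mm inside, rim 22 mm above the bench, inner floor 6 mm above it; origin at the centre of its underside, z up. This one holds the short upright eyepiece.
- stand_tall: Fixed turned aluminium cup on the bench: foot flange 80 mm across and 5 mm thick, round wall 68 mm outside and 58 mm inside, rim 22 mm above the bench, inner floor 6 mm above it; origin at the centre of its underside, z up. This one holds the tall upright eyepiece.
- eyepiece_short: Black eyepiece standing upright and loose in its stand, widest 49 mm, 60 mm tall; origin at the centre of its underside, 6 mm above the bench, so its top is 66 mm above the bench. The three stands change places from one start to the next.
- short_top (a point): Centre of the short upright eyepiece's top face, 66 mm above the bench.
- eyepiece_tall: Black eyepiece standing upright and loose in its stand, widest 50 mm, 68 mm tall; origin at the centre of its underside, 6 mm above the bench, so its top is 74 mm above the bench.
- tall_top (a point): Centre of the tall upright eyepiece's top face, 74 mm above the bench.
- screw_dish: Bystander: shallow pressed metal dish with small screws, 68 mm across, 15 mm high, loose; origin at the centre of its underside. It is no stand.
- loupe: Bystander: small black standing loupe, 37 mm across, 40 mm high, loose; origin at the centre of its underside.
- lens_cap: Bystander: flat black dust cap, 40 mm across, 11 mm high, loose; origin at the centre of its underside.

How it is judged (in metres and radians):
On the way, in this order (a step that is already met when the one before it is completed fails the run):
1. the fingertips hover just above the eyepiece that lies on its side, for about two seconds (horizontal distance between the grasp point and lying_top below 0.025 m and z of the grasp point in the frame of lying_top between -0.01 and 0.075 m), for 1.5 s.
2. then the fingertips hover just above the mouth of the empty stand, for about two seconds (horizontal distance between the grasp point and stand_empty_mouth below 0.025 m and z of the grasp point in the frame of stand_empty_mouth between 0.012 and 0.075 m), for 1.5 s.
At the end, for the whole second after the job is handed in: The hand has been drawn back, more than 15 cm from both the lying eyepiece and the mouth of the empty stand; every loose thing is at rest within 8 mm of where it was, and the two upright eyepieces still stand upright (within 0.1 rad) in their stands, within 8 mm of the stand's centre (distance of each of eyepiece_lying, eyepiece_short, eyepiece_tall, screw_dish, loupe, lens_cap from where it was at the start of the episode below 0.008 m and distance between the grasp point and lying_top above 0.15 m and distance between the grasp point and stand_empty_mouth above 0.15 m and horizontal distance between eyepiece_short and stand_short below 0.008 m and horizontal distance between eyepiece_tall and stand_tall below 0.008 m and angle between each of eyepiece_short, eyepiece_tall's own z axis and vertical below 0.1 rad and linear speed of each of eyepiece_lying, eyepiece_short, eyepiece_tall, screw_dish, loupe, lens_cap below 0.02 m/s); the robot touches nothing.
It fails at once if the robot touches anything (contact force between any of the fingers, the arm and anything else above 0.5 N).
It fails at once if a loose thing is moved (distance of any of eyepiece_lying, eyepiece_short, eyepiece_tall, screw_dish, loupe, lens_cap from where it was at the start of the episode above 0.008 m).
It fails at once if the fingertips come close above the short eyepiece that already stands in its stand (as if pointing at it) (horizontal distance between the grasp point and short_top below 0.025 m and z of the grasp point in the frame of short_top below 0.055 m).
It fails at once if the fingertips come close above the tall eyepiece that already stands in its stand (as if pointing at it) (horizontal distance between the grasp point and tall_top below 0.025 m and z of the grasp point in the frame of tall_top below 0.055 m).
It also fails if it takes over 48 s, if anything falls off the work surface, if the arm or the gripper's body presses on something with over 40 N, if the wrist force passes 120 N, or if a joint passes its speed limit or range.

## Working session

There is one attempt and no reset: what is moved stays moved. The work goes in short steps, Python scripts to look and compute and a tool call to move; the robot and the scene stay as the last step left them, time stands still between calls to the robot, and variables do not carry over. Pictures are saved under pics/ and viewed, about 8 in all and at most 12, crops included, and the job is handed in when it is done.

Besides the shell and the picture viewer there is one more tool, called as name([rows], argument=value, ...), one row to a line, values as JSON. step_arm: Moves the arm, as the interface text tells. Its arguments: {"type":"object","properties":{"series":{"type":"array"},"force":{"type":"number"}},"required":["series"]}

```bash
mkdir -p pics; cat > h.py <<'E'
import numpy as np,cv2
from station import monitor, viewer, ctrl, search_frame, regions_of
def ray(s,u,v,z):
    K=np.array(s["intrinsics"]);A=np.array(s["attitude"])
    if A.shape!=(3,3): A=cv2.Rodrigues(A.astype(float))[0]
    o=np.array(s["origin"]);d=A@np.linalg.inv(K)@[u,v,1.]
    return o+d*(z-o[2])/d[2]
E
python3 - <<'E'
from h import *
st=monitor.get_state();print(st["time_s"],st["eef_pos"],st["orientation"],st["grip_width"],ctrl.grip_point_offset)
Z=dict(eyepiece_lying=25,stand_empty=10,stand_short=10,stand_tall=10,eyepiece_short=66,eyepiece_tall=74,screw_dish=8,loupe=40,lens_cap=11)
for n in("top","scene"):
    s=viewer.snapshot(n);cv2.imwrite(f"pics/{n}1.png",s["img"][:,:,::-1])
    print(n,np.round(s["origin"]),np.round(s["attitude"],2).tolist())
    for t,z in Z.items():
        for r in search_frame(s,t)[:3]:
            b=r["box"];print(t,round(r["p"],2),np.round(b),np.round(ray(s,(b[0]+b[2])/2,(b[1]+b[3])/2,z)))
E
```

```text
0.0 [ 195.94433766 -566.79300508  221.51763437] [-3.09629604e+00 -5.20085680e-01  3.00833435e-04] 1.0000330529566677 18.700000000000003
top [ 465.  -76. 1118.] [-2.19, 2.15, -0.09]
eyepiece_lying 0.71 [362. 200. 379. 214.] [ 564. -265.   25.]
eyepiece_lying 0.61 [197. 243. 229. 276.] [439.  82.  25.]
stand_empty 0.56 [173. 179. 207. 212.] [582. 141.  10.]
stand_tall 0.59 [238. 172. 275. 202.] [604.  -8.  10.]
eyepiece_short 0.75 [296. 171. 318. 195.] [ 609. -121.   66.]
eyepiece_tall 0.59 [244. 174. 265. 194.] [603.  -9.  74.]
screw_dish 0.91 [341. 234. 376. 266.] [ 466. -241.    8.]
loupe 0.72 [358. 162. 378. 183.] [ 638. -256.   40.]
loupe 0.28 [292. 170. 317. 193.] [ 616. -117.   40.]
lens_cap 0.49 [364. 199. 382. 212.] [ 568. -273.   11.]
scene [148. 511. 817.] [-0.87, 2.59, -1.05]
eyepiece_lying 0.9 [258. 278. 296. 315.] [446.  86.  25.]
stand_empty 0.61 [192. 272. 226. 306.] [582. 153.  10.]
stand_short 0.59 [255. 207. 282. 225.] [ 612. -101.   10.]
stand_short 0.57 [290. 166. 299. 188.] [ 647. -264.   10.]
stand_tall 0.81 [228. 232. 260. 257.] [602.   9.  10.]
eyepiece_short 0.76 [262. 193. 280. 220.] [594. -88.  66.]
eyepiece_tall 0.9 [234. 216. 254. 248.] [589.  21.  74.]
screw_dish 0.25 [234. 216. 254. 247.] [629. -24.   8.]
loupe 0.49 [288. 166. 298. 186.] [ 633. -236.   40.]
lens_cap 0.65 [317. 186. 325. 198.] [ 555. -257.   11.]
```

```bash
python3 - <<'E'
import cv2
a=cv2.imread("pics/top1.png")[130:310,140:420];cv2.imwrite("pics/top1c.png",cv2.resize(a,(784,504),interpolation=cv2.INTER_CUBIC))
E
```

```text
(no output)
```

View pics/top1c.png

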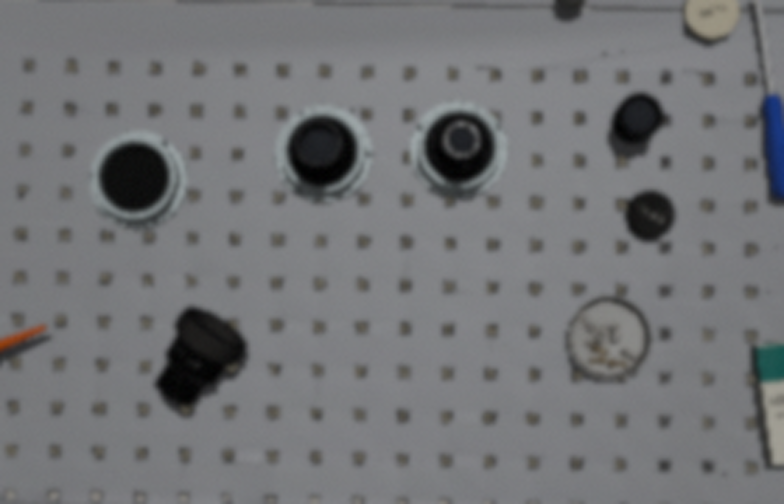

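View pics/scene1.png

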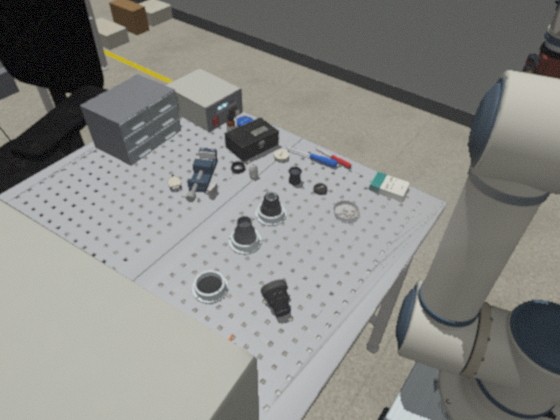

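The empty stand is the left one, at about (189,194) in the full top picture. The lying eyepiece is at (212,258), and the upright ones are at (255,184) and (304,182). I'll check the full top view for obstacles and refine both targets.

```bash
python3 - <<'E'
from h import *
for n in("top","scene"):
    s=viewer.snapshot(n)
    for t,z in(("eyepiece_lying",25),("stand_empty",14)):
        r=regions_of(s,t)
        for q in r[:2]:
            v,u=np.nonzero(q["region"]); (c,w,a)=cv2.minAreaRect(np.c_[u,v].astype(np.float32))
            print(n,t,round(q["p"],2),q["box"],np.round(ray(s,u.mean(),v.mean(),z)),np.round(ray(s,*c,z)),np.round(w),round(a))
    if n=="top": print("inner",ray(s,188.2,192.9,22),"lying visual",ray(s,212,258,28))
    cv2.imwrite(f"pics/{n}2.png",s["img"][:,:,::-1])
E
```

```text
top eyepiece_lying 0.71 [198.1, 243.8, 226.7, 276.3] [446.  88.  25.] [442.  85.  25.] [26. 34.] 18
top eyepiece_lying 0.53 [173.6, 177.4, 208.7, 209.8] [584. 141.  25.] [583. 141.  25.] [33. 34.] 45
top stand_empty 0.58 [173.2, 178.4, 206.6, 211.6] [585. 143.  14.] [586. 143.  14.] [34. 33.] 45
inner [586.70284143 143.5890304   22.        ] lying visual [442.49657663  84.32002123  28.        ]
scene eyepiece_lying 0.74 [257.2, 280.3, 292.6, 318.0] [446.  88.  25.] [442.  88.  25.] [37. 28.] 63
scene stand_empty 0.95 [192.4, 270.3, 228.6, 303.8] [581. 150.  14.] [581. 149.  14.] [32. 36.] 90
```

View pics/top1.png

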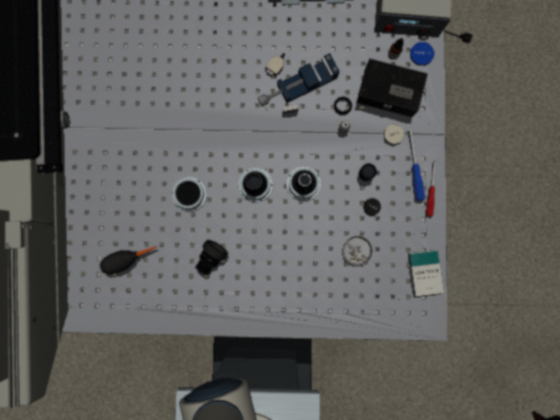

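Both cameras agree to within about 1 cm: the lying eyepiece is at about (443, 86) and the empty stand at about (584, 145). The route is clear at z≈220. I'm moving across with the fingers shut.

step_arm([
  [8, -10, 0, 0, 0, 0, 1],
  [16, -20, 0, 0, 0, 0, 1],
  [22, -26, 0, 0, 0, 0, 1],
  [22, -26, 0, 0, 0, 0, 1],
  [22, -26, 0, 0, 0, 0, 1],
  [22, -26, 0, 0, 0, 0, 1],
  [22, -26, 0, 0, 0, 0, 1],
  [22, -26, 0, 0, 0, 0, 1],
  [22, -26, 0, 0, 0, 0, 1],
  [22, -26, 0, 0, 0, 0, 1],
])

```text
time_s: 2.13
eef_pos: [307.5, -275.3, 222.8]
orientation: [3.098, 0.52, 0.001]
ft_force: [0.4, 0.0, -0.4]
grip_width: 0.28
```

step_arm([
  [22, -26, 0, 0, 0, 0, 1],
  [22, -26, 0, 0, 0, 0, 1],
  [22, -26, 0, 0, 0, 0, 1],
  [22, -26, 0, 0, 0, 0, 1],
  [22, -26, 0, 0, 0, 0, 1],
  [22, -26, 0, 0, 0, 0, 1],
  [22, -26, 0, 0, 0, 0, 1],
  [22, -26, 0, 0, 0, 0, 1],
  [14, -18, 0, 0, 0, 0, 1],
  [8, -10, 0, 0, 0, 0, 1],
])

```text
time_s: 2.97
eef_pos: [417.7, 13.5, 222.7]
orientation: [-3.097, -0.525, -0.001]
ft_force: [-0.2, -0.9, -0.2]
grip_width: 0.003
```

step_arm([
  [8, -10, 0, 0, 0, 0, 1],
  [10, -13, 0, 0, 0, 0, 1],
  [11, -14, 0, 0, 0, 0, 1],
  [10, -13, 5, 0, 0, 0, 1],
  [8, -10, 15, 0, 0, 0, 1],
  [0, 0, 20, 0, 0, 0, 1],
  [0, 0, 20, 0, 0, 0, 1],
  [0, 0, 20, 0, 0, 0, 1],
  [0, 0, 12, 0, 0, 0, 1],
  [0, 0, 8, 0, 0, 0, 1],
])

```text
time_s: 3.8
eef_pos: [441.5, 82.9, 121.0]
orientation: [-3.098, -0.52, 0.003]
ft_force: [0.2, -0.2, -0.7]
grip_width: 0.008
```

```bash
python3 - <<'E'
from h import *
print(monitor.get_state()["eef_pos"])
o=[]
for n,(y,x) in(("top",(180,140)),("scene",(210,190))):
    s=viewer.snapshot(n);o.append(cv2.resize(s["img"][y:y+130,x:x+130,::-1],(400,400),interpolation=cv2.INTER_CUBIC))
cv2.imwrite("pics/c3.png",np.hstack(o))
E
```

```text
[441.48772978  82.94898236 120.98886585]
```

View pics/c3.png

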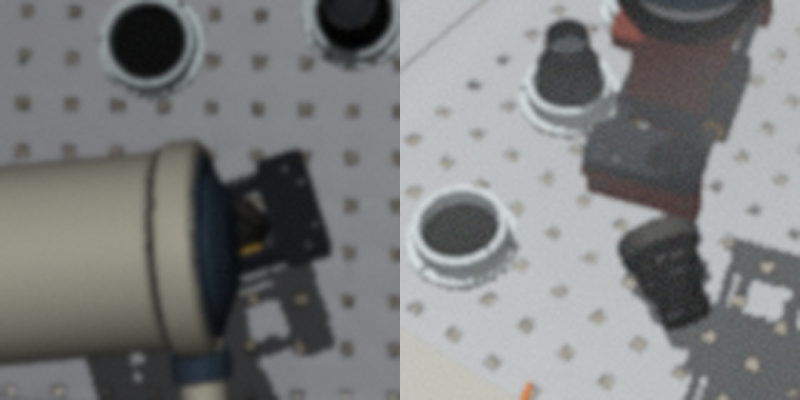

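The gripper is over the lying eyepiece, which is undisturbed, and the stand at left is confirmed empty. I'm descending to about 2.5 cm above the eyepiece and holding there.

step_arm([
  [1, -1, 8, 0, 0, 0, 1],
  [1, -1, 10, 0, 0, 0, 1],
  [1, -1, 9, 0, 0, 0, 1],
  [0, 0, 6, 0, 0, 0, 1],
  [0, 0, 3, 0, 0, 0, 1],
  [0, 0, 0, 0, 0, 0, 1],
  [0, 0, 0, 0, 0, 0, 1],
  [0, 0, 0, 0, 0, 0, 1],
  [0, 0, 0, 0, 0, 0, 1],
  [0, 0, 0, 0, 0, 0, 1],
])

```text
time_s: 4.73
eef_pos: [444.3, 86.8, 87.1]
orientation: [3.098, 0.52, 0.001]
ft_force: [-0.0, 0.1, -0.4]
grip_width: 0.007
```

step_arm([
  [0, 0, 0, 0, 0, 0, 1],
  [0, 0, 0, 0, 0, 0, 1],
  [0, 0, 0, 0, 0, 0, 1],
  [0, 0, 0, 0, 0, 0, 1],
  [0, 0, 0, 0, 0, 0, 1],
  [0, 0, 0, 0, 0, 0, 1],
  [0, 0, 0, 0, 0, 0, 1],
  [0, 0, 0, 0, 0, 0, 1],
  [0, 0, 0, 0, 0, 0, 1],
  [0, 0, 0, 0, 0, 0, 1],
])

```text
time_s: 5.57
eef_pos: [444.0, 86.8, 86.6]
orientation: [-3.098, -0.52, 0.0]
ft_force: [-0.1, 0.2, -0.4]
grip_width: 0.006
```

step_arm([
  [0, 0, 0, 0, 0, 0, 1],
  [0, 0, 0, 0, 0, 0, 1],
  [0, 0, 0, 0, 0, 0, 1],
  [0, 0, 0, 0, 0, 0, 1],
  [0, 0, 0, 0, 0, 0, 1],
  [0, 0, 0, 0, 0, 0, 1],
  [0, 0, 0, 0, 0, 0, 1],
  [0, 0, 0, 0, 0, 0, 1],
  [0, 0, 0, 0, 0, 0, 1],
  [0, 0, 0, 0, 0, 0, 1],
])

```text
time_s: 6.4
eef_pos: [444.0, 86.8, 86.6]
orientation: [3.098, 0.52, -0.0]
ft_force: [-0.1, -0.4, -0.7]
grip_width: 0.008
```

```bash
python3 - <<'E'
from h import *
s=viewer.snapshot("scene");cv2.imwrite("pics/c4.png",cv2.resize(s["img"][210:340,190:320,::-1],(500,500),interpolation=cv2.INTER_CUBIC))
E
```

```text
(no output)
```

View pics/c4.png

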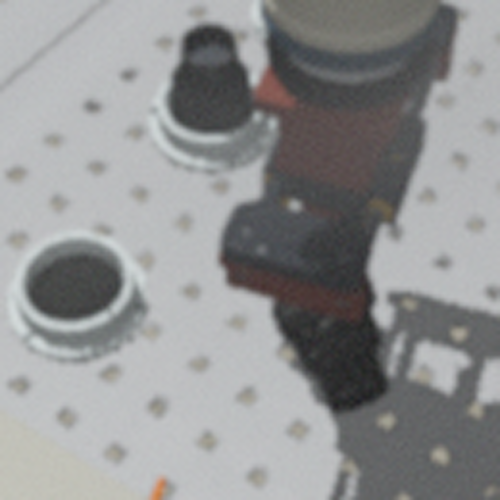

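The hand held over the lying eyepiece for more than 2 s with no contact. I'm lifting and crossing to the empty stand.

step_arm([
  [0, 0, 0, 0, 0, 0, 1],
  [0, 0, -8, 0, 0, 0, 1],
  [0, 0, -14, 0, 0, 0, 1],
  [5, 0, -14, 0, 0, 0, 1],
  [15, -1, -4, 0, 0, 0, 1],
  [25, -1, 0, 0, 0, 0, 1],
  [28, -2, 0, 0, 0, 0, 1],
  [28, -2, 0, 0, 0, 0, 1],
  [25, -1, 0, 0, 0, 0, 1],
  [15, -1, 0, 0, 0, 0, 1],
])

```text
time_s: 7.28
eef_pos: [576.5, 141.3, 126.7]
orientation: [-3.098, -0.521, -0.001]
ft_force: [0.1, 0.2, -0.3]
grip_width: 0.008
```

step_arm([
  [8, -1, 0, 0, 0, 0, 1],
  [2, 0, 0, 0, 0, 0, 1],
  [0, 0, 5, 0, 0, 0, 1],
  [0, 0, 10, 0, 0, 0, 1],
  [0, 0, 12, 0, 0, 0, 1],
  [0, 0, 12, 0, 0, 0, 1],
  [0, 0, 6, 0, 0, 0, 1],
  [0, 0, 3, 0, 0, 0, 1],
  [0, 0, 0, 0, 0, 0, 1],
  [0, 0, 0, 0, 0, 0, 1],
])

```text
time_s: 8.12
eef_pos: [583.7, 144.6, 78.7]
orientation: [-3.098, -0.52, 0.0]
ft_force: [0.3, -0.2, 0.2]
grip_width: 0.006
```

```bash
python3 - <<'E'
from h import *
print(monitor.get_state()["eef_pos"])
s=viewer.snapshot("scene");cv2.imwrite("pics/c5.png",cv2.resize(s["img"][190:320,170:300,::-1],(500,500),interpolation=cv2.INTER_CUBIC))
E
```

```text
[583.69774023 144.58893503  78.67550746]
```

View pics/c5.png

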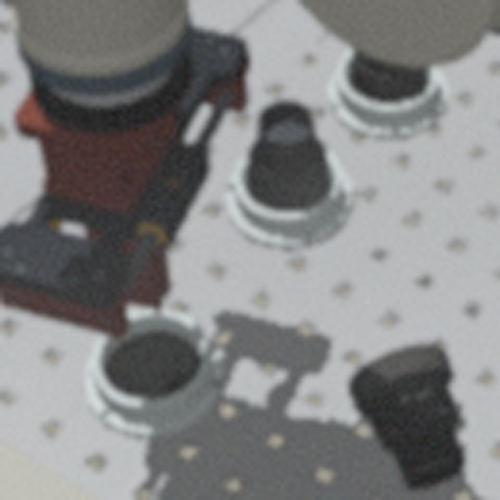

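The fingertips aren't obvious in this view, so I'll project the TCP into the picture to check.

```bash
python3 - <<'E'
from h import *
s=viewer.snapshot("scene");K=np.array(s["intrinsics"]);A=np.array(s["attitude"]);A=cv2.Rodrigues(A)[0] if A.shape!=(3,3) else A
im=cv2.resize(s["img"][190:320,170:300,::-1],(780,780),interpolation=cv2.INTER_CUBIC)
y=np.array([.3265,-.945,0])
for p,c in(((584,145,79),(0,0,255)),((584,145,97),(0,255,255)),((584,145,158),(0,255,0)),((584,145,22),(255,0,255)),(np.array([584,145,158])+89*y,(255,128,0)),(np.array([584,145,158])-89*y,(255,128,0))):
    q=K@A.T@(np.array(p)-s["origin"]);q=(q[:2]/q[2]-[170,190])*6+3;cv2.circle(im,tuple(int(v) for v in q),5,c,-1);print(p,q)
cv2.imwrite("pics/c6.png",im[:600])
E
```

```text
(584, 145, 79) [227.60978739 464.96907737]
(584, 145, 97) [222.52082693 433.04631674]
(584, 145, 158) [204.12797209 317.66898045]
(584, 145, 22) [242.81189024 560.33100715]
[613.0585  60.895  158.    ] [309.97847398 131.48017683]
[554.9415 229.105  158.    ] [ 82.56667127 531.49274851]
```

View pics/c6.png

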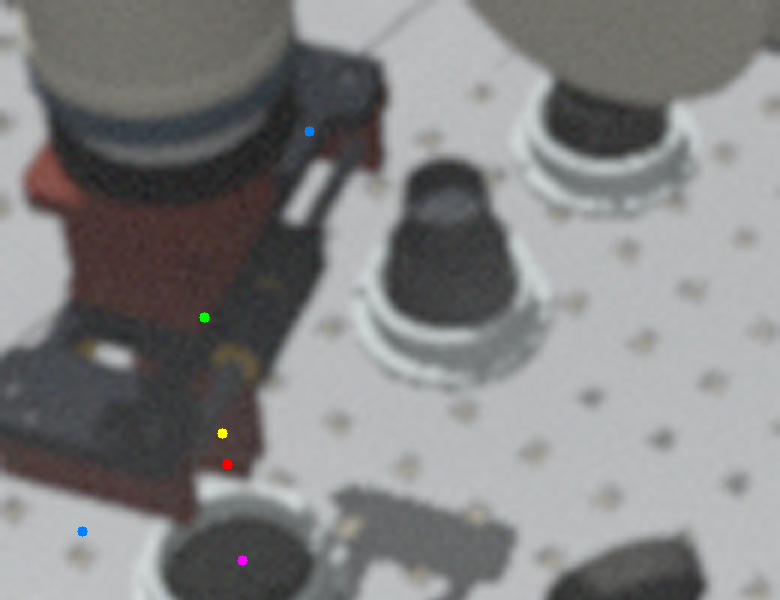

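The projected TCP (red) falls on the fingertips and the mouth centre (magenta) falls in the cup. I'm descending to about 27 mm above the rim and holding.

step_arm([
  [0, 0, 5, 0, 0, 0, 1],
  [0, 0, 9, 0, 0, 0, 1],
  [0, 0, 9, 0, 0, 0, 1],
  [0, 0, 5, 0, 0, 0, 1],
  [0, 0, 2, 0, 0, 0, 1],
  [0, 0, 0, 0, 0, 0, 1],
  [0, 0, 0, 0, 0, 0, 1],
  [0, 0, 0, 0, 0, 0, 1],
  [0, 0, 0, 0, 0, 0, 1],
  [0, 0, 0, 0, 0, 0, 1],
])

```text
time_s: 9.05
eef_pos: [584.1, 144.7, 49.2]
orientation: [-3.098, -0.52, -0.001]
ft_force: [-0.4, 0.1, -0.8]
grip_width: 0.001
```

step_arm([
  [0, 0, 0, 0, 0, 0, 1],
  [0, 0, 0, 0, 0, 0, 1],
  [0, 0, 0, 0, 0, 0, 1],
  [0, 0, 0, 0, 0, 0, 1],
  [0, 0, 0, 0, 0, 0, 1],
  [0, 0, 0, 0, 0, 0, 1],
  [0, 0, 0, 0, 0, 0, 1],
  [0, 0, 0, 0, 0, 0, 1],
  [0, 0, 0, 0, 0, 0, 1],
  [0, 0, 0, 0, 0, 0, 1],
])

```text
time_s: 9.88
eef_pos: [583.8, 144.6, 48.6]
orientation: [3.098, 0.52, -0.0]
ft_force: [0.4, -0.1, 0.7]
grip_width: 0.01
```

step_arm([
  [0, 0, 0, 0, 0, 0, 1],
  [0, 0, 0, 0, 0, 0, 1],
  [0, 0, 0, 0, 0, 0, 1],
  [0, 0, 0, 0, 0, 0, 1],
  [0, 0, 0, 0, 0, 0, 1],
  [0, 0, 0, 0, 0, 0, 1],
  [0, 0, 0, 0, 0, 0, 1],
  [0, 0, 0, 0, 0, 0, 1],
  [0, 0, 0, 0, 0, 0, 1],
  [0, 0, 0, 0, 0, 0, 1],
])

```text
time_s: 10.72
eef_pos: [583.8, 144.6, 48.6]
orientation: [-3.098, -0.52, -0.0]
ft_force: [-0.2, -0.1, 0.4]
grip_width: 0.007
```

Held for more than 2 s. Now I'm drawing the hand up and away.

step_arm([
  [0, 0, 0, 0, 0, 0, 1],
  [0, 0, -8, 0, 0, 0, 1],
  [0, 0, -18, 0, 0, 0, 1],
  [0, 0, -25, 0, 0, 0, 1],
  [0, 0, -30, 0, 0, 0, 1],
  [0, 0, -30, 0, 0, 0, 1],
  [0, 0, -30, 0, 0, 0, 1],
  [0, 0, -25, 0, 0, 0, 1],
  [0, 0, -14, 0, 0, 0, 1],
  [-5, 5, -6, 0, 0, 0, 1],
])

```text
time_s: 11.55
eef_pos: [581.5, 139.0, 238.8]
orientation: [-3.097, -0.522, -0.009]
ft_force: [0.6, 0.5, 0.3]
grip_width: 0.009
```

step_arm([
  [-12, 11, 0, 0, 0, 0, 1],
  [-20, 18, 0, 0, 0, 0, 1],
  [-24, 22, 0, 0, 0, 0, 1],
  [-24, 22, 0, 0, 0, 0, 1],
  [-24, 22, 0, 0, 0, 0, 1],
  [-24, 22, 0, 0, 0, 0, 1],
  [-24, 22, 0, 0, 0, 0, 1],
  [-24, 22, 0, 0, 0, 0, 1],
  [-24, 22, 0, 0, 0, 0, 1],
  [-20, 18, 0, 0, 0, 0, 1],
])

```text
time_s: 12.38
eef_pos: [436.6, -125.3, 234.0]
orientation: [3.098, 0.519, -0.002]
ft_force: [1.4, 0.0, 0.5]
grip_width: 0.004
```

step_arm([
  [-16, 14, 0, 0, 0, 0, 1],
  [-10, 8, 0, 0, 0, 0, 1],
  [-4, 4, 0, 0, 0, 0, 1],
  [0, 0, 0, 0, 0, 0, 1],
  [0, 0, 0, 0, 0, 0, 1],
  [0, 0, 0, 0, 0, 0, 1],
  [0, 0, 0, 0, 0, 0, 1],
  [0, 0, 0, 0, 0, 0, 1],
  [0, 0, 0, 0, 0, 0, 1],
  [0, 0, 0, 0, 0, 0, 1],
])

```text
time_s: 13.22
eef_pos: [418.8, -157.6, 234.6]
orientation: [-3.098, -0.522, 0.0]
ft_force: [-0.0, 0.1, -0.3]
grip_width: 0.004
```

```bash
python3 - <<'E'
from h import *
st=monitor.get_state();p=np.array(st["eef_pos"])+[0,0,18.7]
print(st["time_s"],p,[np.linalg.norm(p-q) for q in((443,86,58),(584,145,22))])
s=viewer.snapshot("scene");a=cv2.imread("pics/scene1.png");b=s["img"][:,:,::-1]
cv2.imwrite("pics/end.png",np.vstack([cv2.resize(i[150:330,180:380],(600,300)) for i in(a,b)]))
E
```

```text
13.2167 [ 418.76185944 -157.58526805  253.27296754] [np.float64(313.133840585864), np.float64(415.14897693512137)]
```

View pics/end.png

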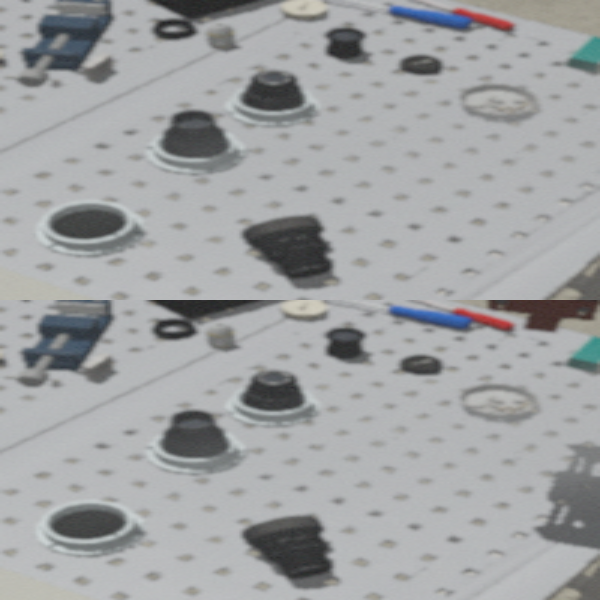

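The before and after pictures match, so nothing has moved, and the hand is 31 cm and 42 cm from the two targets.

```bash
python3 -c "
from station import ctrl
print(ctrl.hand_in())"
```

```text
the job is handed in; nothing more can be done
None
```

I did the pointing job and handed it in at about 13 s of the 48 s allowed; the hand-in gives no verdict.

- **Lying eyepiece:** the shut fingertips held at about (444, 87), roughly 27 mm above its top, for just over 2 s.
- **Empty stand:** they then held at about (584, 145), roughly 27 mm above the rim, for just over 2 s.
- **Draw-back:** the hand ended 31 cm from the lying eyepiece and 42 cm from the stand's mouth.

**Last checks:**
- **Things moved:** the before and after pictures, compared by eye, show nothing moved and both upright eyepieces still standing.
- **Contact:** the force readings after each move stayed at noise level, at most about 1.5 N while moving. They can't show a touch as light as the 0.5 N limit, but the pictures showed no contact.
- **Camera disagreement:** the two cameras differed by up to 4 mm on the lying eyepiece and about 8 mm on the empty stand. I aimed between them, and the limit is 25 mm.
- **Wrong detections:** the networks also reported the lens cap and the empty stand as the lying eyepiece, and the loupe as the short eyepiece's stand. I ruled these out from the pictures.

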